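# Tip two slide boxes to find the stamped one and push it to the dispatch rail

## Robot

A 6-joint arm with a two-finger parallel gripper is mounted at the origin on the work surface; the furniture and walls round the work are solid. World frame = base frame: x ahead of the robot, y to its left, z up, the work surface at z = 0. Lengths are in mm, angles in rad, forces in N, time in s.
With the tool pointing down it reaches from about 325 to 750 mm from the base axis. Payload 7.6 kg.
Tool frame: the origin (TCP) lies at the very end of the fingers, on their centre line; the grasp point (between the pads) lies 19 mm behind it; z points along the fingers, y is the line along which they close (so a half turn about z gives the same grasp; the last joint's range is limited). The gripper opens to 85 mm and grips with 20 to 120 N. Pads are 22 mm wide; open, the fingers measure 114 mm over their backs; the gripper's body (76 mm by 85 mm) begins 54 mm behind the grasp point. The pads swing forward as they close: fully open they stand 13 mm farther back than shut.
Start: joints at [1.115, 0.052, 1.401, -0, 1.689, -0.07], TCP at [197.543, 486.438, 231.323] pointing down, gripper open.
Joint ranges: [-2.9, 2.9], [-0.91, 2.17], [0.12, 2.37], [-1.06, 4.2], [0.26, 2.73], [-2.93, 2.93]. Speed limits (rad/s): [2.57, 2.57, 3.01, 3.14, 3.14, 3.14].

## Interface

Orientations are given as [roll, pitch, yaw] about the fixed x, y, z axes, in that order (R = Rz(yaw) Ry(pitch) Rx(roll)).
In Python, from bench import arm gives the robot as it stands.
- The arm moves only by the tool apply_moves, never from a script. Its argument "increments" is a list of rows, each an object of numbers: "tx", "ty", "tz": the shift along the tool's x, y, z in mm; "turn": the turn about the tool's z in rad. A call has 1 to 5 rows; each row shifts and turns the commanded pose from where the row before left it, along the tool's axes as they then stand; what a row does not reach is not made up. A row lasts 1/12 s, in which the tool goes at most 41.7 mm and 7.16 degrees, less where a joint would pass 70% of its speed; a pose out of reach is approached as far as the arm can. A call is refused whole if a number of a shift passes 41.7 or a number of a turn 0.125, either way. A call with a gripper value outside its range is refused whole. "hand" is the opening, from -1 (shut) to 1 (fully open), so that 0 is half open, set as the call begins (left out, the last holds). The fingers move at their own pace and stop on an object; the grip force is fixed at half the most. Time passes only in rows, so rows that do not move let the fingers close. It gives the time, the measured TCP pose, the force, the opening and the grip force at its end, in the units of the state.
- arm.read_state(): the state, without advancing time (a new reading comes with each control period).
- arm.get_image(name): name is "scene" or "top" or "wrist"; returns a dict with "frame" (480x640x3 uint8, red, green, blue), "camera_matrix" (3x3 intrinsics, pixels), "k1" (the pictures are not rectified: a ray, as slopes to the right and down, at radius r is drawn at 1 + k1 r^2 times it, then the intrinsics apply), "R" (3x3) and "t" (3): a world point X has camera coordinates R X + t. Camera axes: x right, y down, z forward; pixel columns grow to the right and rows downward; lengths in mm; the calibration is good to about 2 mm. A picture is of the moment at which its call begins. There is no depth.
- arm.hand_in(): hands the job in; it is judged then, once.
The state is a dict: "time_s": time; "q": joint angles; "joint_vel": joint speeds; "tau": joint torques, N m; "eef_pos": TCP position; "tcp_rot": TCP orientation; "force": force on the tool from outside, world axes, zero at the start; "wrist_torque": the same for the moment, N m; "grip_width": finger opening in mm; "grasp_force": force on a finger pad.
Only numpy, scipy, OpenCV 4.12 (cv2) and the standard library are available. Lean on these libraries where they do the work, as an engineer would, in place of code of your own. Each camera call takes 0.05 s, during which the arm holds its last target. There are 200 camera calls.

## Task

One of the two upright white boxes has a stamp, a black frame with a cross in it, on its underside. Push each box over away from you so that it lies on its back and its underside can be seen; only when both are lying, push the stamped one along the table, as it lies, until its lid end is flat against the long metal rail, and leave the other lying clear of the rail. Use the fingers only to push: do not lift either box off the table, tip one any other way, or disturb the timer, dish and tape roll.

Things in the scene. Friction and masses are not known exactly. Their poses are not given: they have to be found in the camera images.
- box_a: white closed plastic box, 46 deep (x) x 85 wide (y) x 96 mm tall (z), 0.2 to 0.4 kg, loose, upright at the start, small grey latch on its front (-x, to the robot, turned up to 0.2 rad), flat back. Origin: centre of the underside; z: to the lid. Pushed low it slides; pushed on the front in the top 20 mm it tips, and beyond about 26 degrees falls onto its back
- box_b: look-alike: white closed plastic box, 46 deep (x) x 85 wide (y) x 96 mm tall (z), 0.2 to 0.4 kg, loose, upright at the start, small grey latch on its front (-x, to the robot, turned up to 0.2 rad), flat back. Origin: centre of the underside; z: to the lid. Pushed low it slides; pushed on the front in the top 20 mm it tips, and beyond about 26 degrees falls onto its back
- stamp (a point): centre of the stamp, a black oblong frame 66 x 34 mm (long along the box's y) with a diagonal cross in it, lines 5 mm wide, in the middle of the underside of one box (hidden while that box stands); the other box's underside is plain
- box_a_heel (a point): middle of the back lower edge of box_a (23 mm behind the centre of its underside), about which it tips. On its back the box is 46 mm high and 96 mm long, underside to the robot, body x down, body z away from the robot; this edge stays at table height when the box is tipped onto its back and pushed
- box_b_heel (a point): the same point of box_b
- box_a_lid (a point): centre of the lid's top face of box_a, 96 mm from the underside; when the box lies on its back this is the middle of the end face away from the robot
- box_b_lid (a point): the same point of box_b
- rail: straight aluminium stop rail, the dispatch rail, fixed to the table beyond the boxes: 18 mm thick (x), 520 mm long (y) with its grey end caps, 30 mm high; may be turned a few degrees. Origin: centre of its underside; x points away from the robot, so its near face is at x = -9 mm
- timer: small white lab timer, 64 x 64 x 19 mm, bystander; origin at the centre of its underside
- dish: lidded petri dish, 59 mm across, 15 mm high, bystander; origin at the centre of its underside
- tape: roll of tan tape lying flat, 100 mm across, 25 mm high, bystander; origin at the centre of its underside
Mind the look-alikes: they are no part of the job. Leave any orange look-alike of the box_a alone.

How it is judged:
By the outcome, as a careful person would: the job done as asked, in the order asked, and still so for the second after the job is handed in, with the robot touching nothing.
It also fails if it takes over 54 s, if anything falls off the work surface, if the arm or the gripper's body presses on something with over 40 N, if the wrist force passes 120 N, or if a joint passes its speed limit or range.

## Working session

There is one attempt and no reset: what is moved stays moved. The work goes in short steps, Python scripts to look and compute and a tool call to move; the robot and the scene stay as the last step left them, time stands still between calls to the robot, and variables do not carry over. Pictures are saved under pics/ and viewed, at most 10 in all, crops included, and the job is handed in when it is done.

Besides the shell and the picture viewer there is one more tool, called by a JSON object that holds its "method" and its "body", one argument or row to a line. apply_moves: Moves the arm, as the interface text tells. Its arguments: {"type":"object","properties":{"increments":{"type":"array","items":{"type":"object","properties":{"tx":{"type":"number"},"ty":{"type":"number"},"tz":{"type":"number"},"turn":{"type":"number"}}}},"hand":{"type":"number"}},"required":["increments"]}

```bash
mkdir -p pics; cat > h.py <<'E'
from bench import arm
import numpy as np, cv2
def snap(n,f):
    d=arm.get_image(n); cv2.imwrite('pics/'+f,cv2.cvtColor(d['frame'],cv2.COLOR_RGB2BGR))
    np.savez('pics/'+f+'.npz',**{k:d[k] for k in('camera_matrix','k1','R','t')}); return d
def back(d,uv,z):
    K=np.array(d['camera_matrix']);k1=float(d['k1']);R=np.array(d['R']);t=np.array(d['t']).ravel()
    out=[]
    for u,v in uv:
        p=cv2.undistortPoints(np.array([[[u,v]]],float),K,np.array([k1,0,0,0.]))[0,0]
        r=R.T@np.array([p[0],p[1],1]);c=-R.T@t;s=(z-c[2])/r[2];out.append((c+s*r).round(1).tolist())
    return out
def ld(f): return dict(np.load('pics/'+f+'.npz'))
E
python3 - <<'E'
from h import *
for n in('scene','top'):
    d=snap(n,n+'1.png'); print(n,(-np.array(d['R']).T@np.array(d['t']).ravel()).round())
s=arm.read_state();print(s['tcp_rot'],s['time_s'],s['force'],s['grip_width'])
E
```

```text
scene [ 137. -425.  795.]
top [ 358.    7. 1164.]
[-3.14017432e+00 -9.97718681e-05  2.75582314e+00] 0.1 [-0.24855497 -0.28225939 -0.42091486] 85.66037937500097
```

View pics/top1.png

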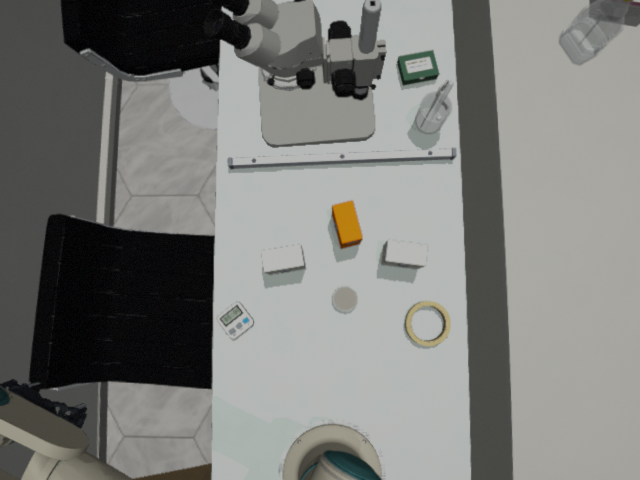

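View pics/scene1.png

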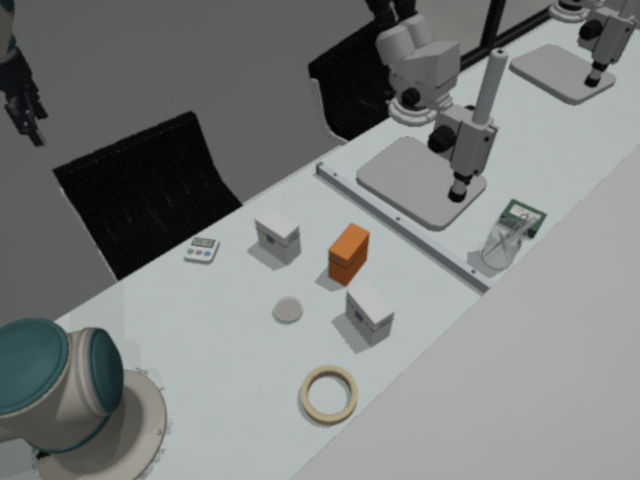

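The top view shows the left box at about (284,258), the right box at (406,253) and the orange one at (347,224). The dish is at (345,299), the tape at (428,324), the timer at (236,320), and the rail runs from (230,161) to (455,153). I'll enlarge the middle.

```bash
python3 - <<'E'
from h import *
im=cv2.imread('pics/top1.png')[140:340,215:465]
cv2.imwrite('pics/c1.png',cv2.resize(im,None,fx=3,fy=3,interpolation=cv2.INTER_CUBIC))
E
```

```text
(no output)
```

View pics/c1.png

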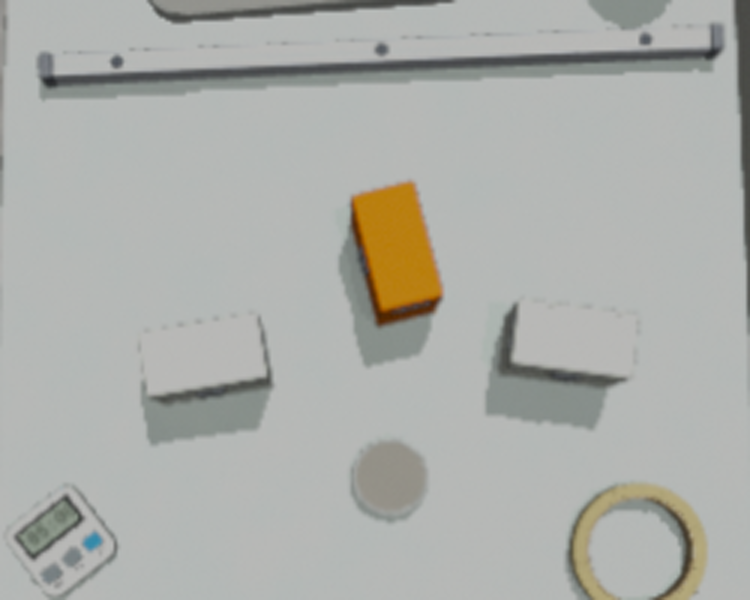

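The crop shows lid corners at left box (140,328),(261,314),(270,380),(149,394) and right box (518,300),(638,312),(630,378),(512,365). The rail's top near edge runs from (52,76) to (712,50).

```bash
python3 - <<'E'
from h import *
d=ld('top1.png')
def b(n,p,z): 
    r=back(d,[(215+(x+.5)/3-.5,140+(y+.5)/3-.5) for x,y in p],z); print(n,r,np.mean(r,0).round(1))
    return np.array(r)
for n,p in(('L',[(140,328),(261,314),(270,380),(149,394)]),('R',[(518,300),(638,312),(630,378),(512,365)])):
    r=b(n,p,96); e=(r[0]+r[3]-r[1]-r[2])/2; print('size',np.linalg.norm(e),'yaw',np.arctan2(-e[0],e[1]))
r=b('rail near top',[(52,76),(712,50)],30); e=r[0]-r[1]; print('yaw',np.arctan2(-e[0],e[1]))
b('orange',[(352,196),(413,183),(440,298),(379,312)],96)
b('dish',[(390,477)],15); b('tape',[(638,552)],25); b('timer',[(62,540)],19)
E
```

```text
L [[479.2, 142.9, 96.0], [488.4, 58.8, 96.0], [442.5, 52.6, 96.0], [433.3, 136.3, 96.0]] [460.8  97.6  96. ]
size 84.4029027936836 yaw 0.10921799673257838
R [[496.9, -119.6, 96.0], [487.9, -202.8, 96.0], [442.1, -195.9, 96.0], [451.7, -114.4, 96.0]] [ 469.6 -158.2   96. ]
size 82.87347283660797 yaw -0.1124561398810053
rail near top [[678.8, 219.9, 30.0], [695.0, -278.9, 30.0]] [686.9 -29.5  30. ]
yaw 0.03246653486404914
orange [[571.2, -5.0, 96.0], [580.1, -47.8, 96.0], [498.7, -65.4, 96.0], [489.2, -23.0, 96.0]] [534.8 -35.3  96. ]
dish [[376.8, -32.2, 15.0]] [376.8 -32.2  15. ]
tape [[320.7, -211.7, 25.0]] [ 320.7 -211.7   25. ]
timer [[331.7, 209.0, 19.0]] [331.7 209.   19. ]
```

{"method": "apply_moves", "body": {
  "hand": 0,
  "increments": [
    {"turn": -0.124},
    {"turn": -0.124},
    {"turn": -0.124},
    {"turn": -0.123}
  ]
}}

```text
schema error: expected keys tx, ty, tz, turn
```

{"method": "apply_moves", "body": {
  "increments": [
    {"tx": -13, "ty": -37.5},
    {"tx": -13, "ty": -37.5},
    {"tx": -13, "ty": -37.5},
    {"tx": -13, "ty": -37.5},
    {"tx": -13, "ty": -37.5}
  ]
}}

```text
schema error: expected keys tx, ty, tz, turn
```

{"method": "apply_moves", "body": {
  "increments": [
    {"tx": -13, "ty": -37.5},
    {"tx": -13, "ty": -37.5},
    {"tx": -13, "ty": -37.5},
    {"tx": -13, "ty": -37.5},
    {}
  ]
}}

```text
schema error: expected keys tx, ty, tz, turn
```

```bash
cat >> h.py <<'E'
def to(x,y,z):
    from scipy.spatial.transform import Rotation as Ro
    s=arm.read_state(); R=Ro.from_euler('xyz',s['tcp_rot']).as_matrix(); p=np.array(s['eef_pos'])
    print('t',s['time_s'],'pos',p.round(1),'yaw',round(s['tcp_rot'][2],4),'F',np.array(s['force']).round(1),'w',round(s['grip_width'],1),'shift',(R.T@(np.array([x,y,z])-p)).round(1))
E
python3 -c "
from h import *
to(387.2,89.6,80)"
```

```text
t 0.1 pos [197.4 486.2 230.6] yaw 2.7558 F [-0.2 -0.3 -0.4] w 85.7 shift [-325.1 -295.8  150.9]
```

All four keys are needed in every row.

{"method": "apply_moves", "body": {
  "hand": 0,
  "increments": [
    {"tx": 0, "ty": 0, "tz": 0, "turn": -0.124},
    {"tx": 0, "ty": 0, "tz": 0, "turn": -0.124},
    {"tx": 0, "ty": 0, "tz": 0, "turn": -0.124},
    {"tx": 0, "ty": 0, "tz": 0, "turn": -0.123}
  ]
}}

```text
time_s: 0.43
eef_pos: [197.5, 486.3, 230.8]
tcp_rot: [-3.141, -0.001, -3.026]
force: [0.3, 0.4, -0.6]
grip_width: 42.7
grasp_force: 0.0
```

{"method": "apply_moves", "body": {
  "increments": [
    {"tx": -13, "ty": -37.5, "tz": 0, "turn": 0},
    {"tx": -13, "ty": -37.5, "tz": 0, "turn": 0},
    {"tx": -13, "ty": -37.5, "tz": 0, "turn": 0},
    {"tx": -13, "ty": -37.5, "tz": 0, "turn": 0},
    {"tx": -13, "ty": -37.5, "tz": 0, "turn": 0}
  ]
}}

```text
time_s: 0.85
eef_pos: [282.7, 305.4, 230.8]
tcp_rot: [-3.141, -0.0, -3.032]
force: [1.3, 0.1, -0.3]
grip_width: 43.2
grasp_force: 0.0
```

{"method": "apply_moves", "body": {
  "increments": [
    {"tx": -13, "ty": -37.5, "tz": 0, "turn": 0},
    {"tx": -13, "ty": -37.5, "tz": 0, "turn": 0},
    {"tx": -13, "ty": -37.5, "tz": 0, "turn": 0},
    {"tx": -13, "ty": -37.5, "tz": 0, "turn": 0},
    {"tx": 0, "ty": 0, "tz": 0, "turn": 0}
  ]
}}

```text
time_s: 1.27
eef_pos: [352.6, 158.3, 231.0]
tcp_rot: [-3.139, 0.0, -3.041]
force: [0.1, 0.7, -0.3]
grip_width: 42.9
grasp_force: 0.0
```

```bash
python3 -c "
from h import *
to(387.2,89.6,80)"
```

```text
t 1.2667 pos [352.6 158.3 231. ] yaw -3.0407 F [ 0.1  0.7 -0.3] w 42.9 shift [-27.4 -71.6 151.2]
```

{"method": "apply_moves", "body": {
  "increments": [
    {"tx": -9, "ty": -24, "tz": 30, "turn": 0},
    {"tx": -9, "ty": -24, "tz": 30, "turn": 0},
    {"tx": -9, "ty": -24, "tz": 30, "turn": 0},
    {"tx": 0, "ty": 0, "tz": 30, "turn": 0},
    {"tx": 0, "ty": 0, "tz": 31, "turn": 0}
  ]
}}

```text
time_s: 1.68
eef_pos: [385.4, 94.1, 78.9]
tcp_rot: [3.141, 0.0, -3.035]
force: [0.1, 0.3, -0.1]
grip_width: 42.9
grasp_force: 0.0
```

{"method": "apply_moves", "body": {
  "increments": [
    {"tx": -10, "ty": 0, "tz": 0, "turn": 0},
    {"tx": -10, "ty": 0, "tz": 0, "turn": 0},
    {"tx": -6, "ty": 0, "tz": 0, "turn": 0},
    {"tx": -6, "ty": 0, "tz": 0, "turn": 0},
    {"tx": -6, "ty": 0, "tz": 0, "turn": 0}
  ]
}}

```text
time_s: 2.1
eef_pos: [423.5, 99.5, 80.5]
tcp_rot: [3.141, 0.0, -3.032]
force: [0.0, 0.4, 0.2]
grip_width: 42.6
grasp_force: 0.0
```

```bash
python3 -c "
from h import *
to(470,96,80)"
```

```text
t 2.1 pos [423.5  99.5  80.5] yaw -3.0321 F [0.  0.4 0.2] w 42.6 shift [-45.8  -8.5   0.5]
```

{"method": "apply_moves", "body": {
  "increments": [
    {"tx": 0, "ty": -5, "tz": 0, "turn": 0},
    {"tx": -6, "ty": 0, "tz": 0, "turn": 0},
    {"tx": -6, "ty": 0, "tz": 0, "turn": 0},
    {"tx": -6, "ty": 0, "tz": 0, "turn": 0},
    {"tx": -6, "ty": 0, "tz": 0, "turn": 0}
  ]
}}

```text
time_s: 2.52
eef_pos: [448.1, 97.0, 80.5]
tcp_rot: [3.141, 0.0, -3.032]
force: [-1.0, -0.4, 1.6]
grip_width: 43.0
grasp_force: 0.4
```

{"method": "apply_moves", "body": {
  "increments": [
    {"tx": -6, "ty": 0, "tz": 0, "turn": 0},
    {"tx": -6, "ty": 0, "tz": 0, "turn": 0},
    {"tx": -6, "ty": 0, "tz": 0, "turn": 0},
    {"tx": -4, "ty": 0, "tz": 0, "turn": 0},
    {"tx": -4, "ty": 0, "tz": 0, "turn": 0}
  ]
}}

```text
time_s: 2.93
eef_pos: [473.8, 99.8, 80.2]
tcp_rot: [3.142, -0.0, -3.032]
force: [0.3, 0.8, -0.0]
grip_width: 42.6
grasp_force: 0.0
```

```bash
python3 -c "
from h import *
to(470,96,80); snap('scene','s2.png')"
```

```text
t 2.9333 pos [473.8  99.8  80.2] yaw -3.0324 F [ 0.3  0.8 -0. ] w 42.6 shift [ 4.2 -3.3  0.2]
```

View pics/s2.png

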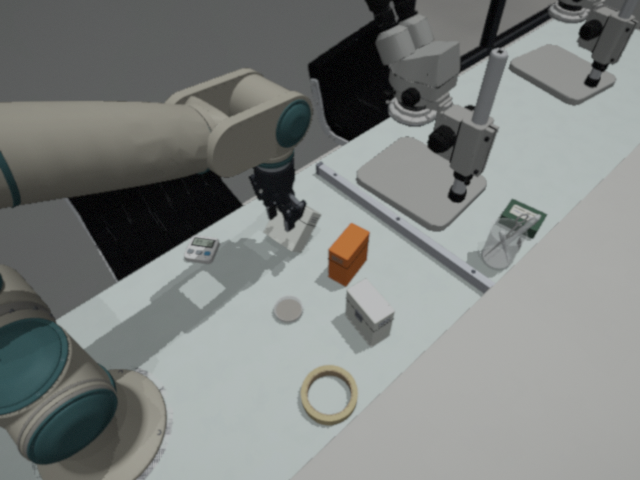

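The left box appears to have toppled, though the gripper hides it. Contact force is zero. Next I move to the right box.

{"method": "apply_moves", "body": {
  "increments": [
    {"tx": 16, "ty": 0, "tz": -16, "turn": 0.056},
    {"tx": 16, "ty": 0, "tz": -16, "turn": 0.056},
    {"tx": 16, "ty": 0, "tz": -16, "turn": 0.056},
    {"tx": 16, "ty": 0, "tz": -16, "turn": 0.056},
    {"tx": 14, "ty": 0, "tz": 0, "turn": 0}
  ]
}}

```text
time_s: 3.4
eef_pos: [396.2, 99.9, 147.5]
tcp_rot: [3.14, 0.005, 3.024]
force: [0.1, 0.2, -0.0]
grip_width: 42.8
grasp_force: 0.0
```

{"method": "apply_moves", "body": {
  "increments": [
    {"tx": 0, "ty": -38, "tz": 0, "turn": 0},
    {"tx": 0, "ty": -38, "tz": 0, "turn": 0},
    {"tx": 0, "ty": -38, "tz": 0, "turn": 0},
    {"tx": 0, "ty": -38, "tz": 0, "turn": 0},
    {"tx": 0, "ty": -38, "tz": 0, "turn": 0}
  ]
}}

```text
time_s: 3.82
eef_pos: [373.2, -90.6, 144.6]
tcp_rot: [-3.141, 0.001, 3.027]
force: [0.7, -0.5, -0.1]
grip_width: 42.6
grasp_force: 0.0
```

```bash
python3 -c "
from h import *
to(396,-150,80); snap('scene','s3.png'); snap('top','t3.png')
im=cv2.imread('pics/s3.png')[190:350,170:420]; jm=cv2.imread('pics/t3.png')[140:300,215:465]
cv2.imwrite('pics/c3.png',cv2.resize(np.vstack([im,jm]),None,fx=1.85,fy=1.85,interpolation=cv2.INTER_CUBIC))"
```

```text
t 3.8167 pos [373.2 -90.6 144.6] yaw 3.0275 F [ 0.7 -0.5 -0.1] w 42.6 shift [-29.3 -56.4  64.6]
```

View pics/c3.png

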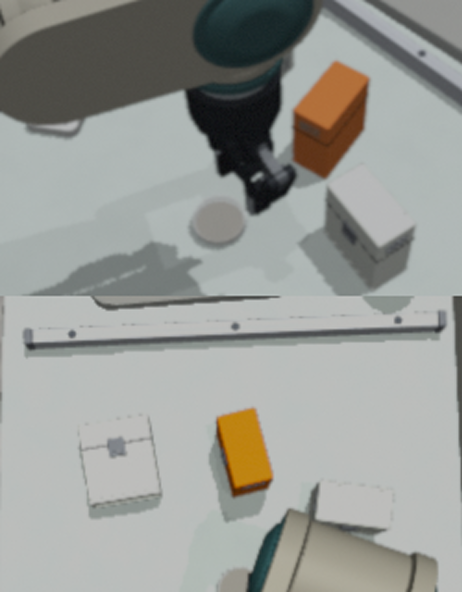

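The left box lies on its back, latch up, at about (120,460) in the lower crop. The orange box is untouched and the right box still stands.

{"method": "apply_moves", "body": {
  "increments": [
    {"tx": -6, "ty": -19, "tz": 0, "turn": 0},
    {"tx": -6, "ty": -19, "tz": 0, "turn": 0},
    {"tx": -6, "ty": -19, "tz": 22, "turn": 0},
    {"tx": -6, "ty": 0, "tz": 22, "turn": 0},
    {"tx": -6, "ty": 0, "tz": 21, "turn": 0}
  ]
}}

```text
time_s: 4.33
eef_pos: [397.4, -149.5, 78.5]
tcp_rot: [3.142, 0.001, 3.025]
force: [-0.2, -0.2, -0.3]
grip_width: 43.0
grasp_force: 0.0
```

{"method": "apply_moves", "body": {
  "increments": [
    {"tx": -8, "ty": 0, "tz": 0, "turn": 0},
    {"tx": -8, "ty": 0, "tz": 0, "turn": 0},
    {"tx": -6, "ty": 0, "tz": 0, "turn": 0},
    {"tx": 0, "ty": 0, "tz": 0, "turn": 0}
  ]
}}

```text
time_s: 4.67
eef_pos: [420.9, -151.8, 81.1]
tcp_rot: [-3.141, 0.003, 3.028]
force: [-0.5, 0.1, -0.0]
grip_width: 42.8
grasp_force: 0.0
```

```bash
python3 -c "
from h import *
to(434.5,-154.3,80);"
```

```text
t 4.6667 pos [ 420.9 -151.8   81.1] yaw 3.0279 F [-0.5  0.1 -0. ] w 42.8 shift [-13.8  -1.    1.1]
```

{"method": "apply_moves", "body": {
  "increments": [
    {"tx": -6, "ty": 0, "tz": 0, "turn": 0},
    {"tx": -6, "ty": 0, "tz": 0, "turn": 0},
    {"tx": -6, "ty": 0, "tz": 0, "turn": 0},
    {"tx": -6, "ty": 0, "tz": 0, "turn": 0},
    {"tx": -6, "ty": 0, "tz": 0, "turn": 0}
  ]
}}

```text
time_s: 5.08
eef_pos: [449.3, -155.2, 79.5]
tcp_rot: [-3.142, 0.0, 3.027]
force: [-0.8, -0.0, 1.4]
grip_width: 42.6
grasp_force: 0.4
```

{"method": "apply_moves", "body": {
  "increments": [
    {"tx": -6, "ty": 0, "tz": 0, "turn": 0},
    {"tx": -6, "ty": 0, "tz": 0, "turn": 0},
    {"tx": -6, "ty": 0, "tz": 0, "turn": 0},
    {"tx": -6, "ty": 0, "tz": 0, "turn": 0},
    {"tx": -6, "ty": 0, "tz": 0, "turn": 0}
  ]
}}

```text
time_s: 5.5
eef_pos: [479.2, -158.6, 79.2]
tcp_rot: [3.141, 0.0, 3.027]
force: [0.4, 0.2, -0.5]
grip_width: 42.6
grasp_force: 0.0
```

{"method": "apply_moves", "body": {
  "increments": [
    {"tx": 16, "ty": 0, "tz": -16, "turn": 0},
    {"tx": 16, "ty": 0, "tz": -20, "turn": 0},
    {"tx": 16, "ty": 0, "tz": -30, "turn": 0},
    {"tx": 16, "ty": 0, "tz": -30, "turn": 0},
    {"tx": 16, "ty": 0, "tz": -30, "turn": 0}
  ]
}}

```text
time_s: 5.92
eef_pos: [398.4, -149.1, 206.4]
tcp_rot: [3.141, -0.0, 3.027]
force: [0.7, -0.8, 0.7]
grip_width: 42.8
grasp_force: 0.0
```

```bash
python3 -c "
from h import *
to(400,-30,240); snap('top','t4.png'); snap('wrist','w4.png')
im=cv2.imread('pics/w4.png'); jm=cv2.imread('pics/t4.png')[140:340,215:465]
im=cv2.resize(im,(375,281)); jm=cv2.resize(jm,(375,300))
cv2.imwrite('pics/c4.png',np.vstack([im,jm]))"
```

```text
t 5.9167 pos [ 398.4 -149.1  206.4] yaw 3.0269 F [ 0.7 -0.8  0.7] w 42.8 shift [ 12.  118.5 -33.5]
```

View pics/c4.png

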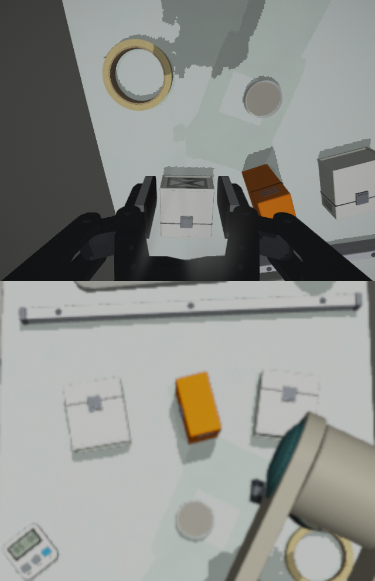

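The wrist view shows the frame and cross on the box between the fingers (187,183), which is the right box. The left box's underside is plain. Both are lying, so I measure the right box's far top corners and descend behind it.

```bash
python3 -c "
from h import *
d=ld('t4.png'); print(back(d,[(388,199.2),(428.2,203.2),(386.5,224+7)],46))
a=np.radians(0)
to(436,-154.4,10)"
```

```text
[[593.3, -129.0, 46.0], [583.8, -217.5, 46.0], [522.6, -124.1, 46.0]]
t 6.0167 pos [ 400.  -150.2  211.1] yaw 3.0263 F [-0.3  0.1  0.2] w 43.0 shift [-34.3   0.6 201.4]
```

{"method": "apply_moves", "body": {
  "increments": [
    {"tx": -9, "ty": 0, "tz": 39, "turn": 0},
    {"tx": -9, "ty": 0, "tz": 39, "turn": 0},
    {"tx": -9, "ty": 0, "tz": 39, "turn": 0},
    {"tx": -9, "ty": 0, "tz": 39, "turn": 0},
    {"tx": 0, "ty": 0, "tz": 0, "turn": 0}
  ]
}}

```text
time_s: 6.43
eef_pos: [430.9, -151.3, 40.3]
tcp_rot: [3.137, -0.015, 3.027]
force: [-0.4, 0.0, -2.0]
grip_width: 42.8
grasp_force: 0.0
```

```bash
python3 -c "
from h import *
to(436,-154.4,10)
snap('top','t5.png');cv2.imwrite('pics/c5.png',cv2.resize(cv2.imread('pics/t5.png')[140:300,360:460],None,fx=3.5,fy=3.5,interpolation=cv2.INTER_CUBIC))"
```

```text
t 6.4333 pos [ 430.9 -151.3   40.3] yaw 3.0271 F [-0.4  0.  -2. ] w 42.8 shift [-5.9 -2.7 30.3]
```

View pics/c5.png

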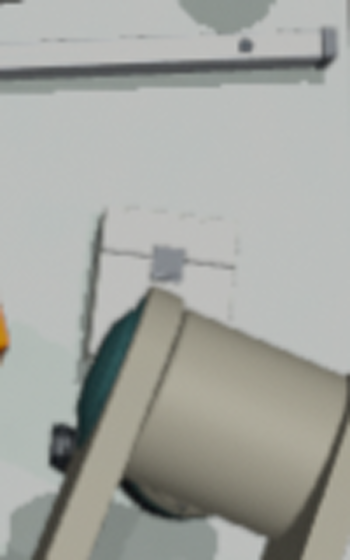

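The right box lies as predicted, with its lid edge midpoint near (588,-173) mm. I descend the rest and push while turning to the rail's angle.

{"method": "apply_moves", "body": {
  "increments": [
    {"tx": 0, "ty": -1.5, "tz": 15, "turn": 0},
    {"tx": 0, "ty": -1.5, "tz": 13, "turn": 0},
    {"tx": 0, "ty": 0, "tz": 0, "turn": 0}
  ]
}}

```text
time_s: 6.73
eef_pos: [434.4, -156.6, 21.6]
tcp_rot: [3.141, -0.0, 3.027]
force: [0.3, -1.0, 0.5]
grip_width: 42.6
grasp_force: 0.0
```

{"method": "apply_moves", "body": {
  "increments": [
    {"tx": -10, "ty": 0, "tz": 0, "turn": 0},
    {"tx": -10, "ty": 0, "tz": 0, "turn": 0},
    {"tx": -10, "ty": 0, "tz": 0, "turn": 0},
    {"tx": -8, "ty": 0, "tz": 0, "turn": 0},
    {"tx": -5, "ty": 0, "tz": 0, "turn": 0}
  ]
}}

```text
time_s: 7.15
eef_pos: [479.0, -161.9, 23.6]
tcp_rot: [-3.141, 0.003, 3.027]
force: [1.0, 0.3, -0.2]
grip_width: 42.7
grasp_force: 0.0
```

```bash
python3 -c "
from h import *
to(480,-160,10)"
```

```text
t 7.15 pos [ 479.  -161.9   23.6] yaw 3.0269 F [ 1.   0.3 -0.2] w 42.7 shift [-0.7  2.  13.6]
```

{"method": "apply_moves", "body": {
  "increments": [
    {"tx": 0, "ty": 0, "tz": 10, "turn": 0},
    {"tx": -4, "ty": 0, "tz": 0, "turn": 0},
    {"tx": -5, "ty": 0, "tz": 0, "turn": -0.01},
    {"tx": -5, "ty": 0, "tz": 0, "turn": -0.015},
    {"tx": -5, "ty": 0, "tz": 0, "turn": -0.015}
  ]
}}

```text
time_s: 7.57
eef_pos: [496.3, -163.5, 11.2]
tcp_rot: [3.141, -0.001, 3.068]
force: [-1.7, -0.8, -1.0]
grip_width: 42.6
grasp_force: 0.5
```

{"method": "apply_moves", "body": {
  "increments": [
    {"tx": -5, "ty": 0, "tz": 0, "turn": -0.015},
    {"tx": -5, "ty": 0, "tz": 0, "turn": -0.015},
    {"tx": -5, "ty": 0, "tz": 0, "turn": -0.015},
    {"tx": -5, "ty": 0, "tz": 0, "turn": -0.015},
    {"tx": -5, "ty": 0, "tz": 0, "turn": -0.015}
  ]
}}

```text
time_s: 7.98
eef_pos: [521.6, -164.5, 11.3]
tcp_rot: [3.141, -0.0, -3.14]
force: [-0.6, -0.2, -0.4]
grip_width: 42.6
grasp_force: 0.6
```

```bash
python3 -c "
from h import *
to(586,-160,14)"
```

```text
t 7.9833 pos [ 521.6 -164.5   11.3] yaw -3.1399 F [-0.6 -0.2 -0.4] w 42.6 shift [-64.4   4.4  -2.7]
```

{"method": "apply_moves", "body": {
  "increments": [
    {"tx": -5, "ty": 0, "tz": 0, "turn": -0.01},
    {"tx": -5, "ty": 0, "tz": 0, "turn": -0.01},
    {"tx": -5, "ty": 0, "tz": 0, "turn": -0.011},
    {"tx": -5, "ty": 0, "tz": 0, "turn": 0},
    {"tx": -5, "ty": 0, "tz": 0, "turn": 0}
  ]
}}

```text
time_s: 8.4
eef_pos: [546.6, -164.0, 11.3]
tcp_rot: [3.141, -0.0, -3.11]
force: [-1.1, 0.3, 0.2]
grip_width: 42.6
grasp_force: 0.7
```

{"method": "apply_moves", "body": {
  "increments": [
    {"tx": -5, "ty": 0, "tz": 0, "turn": 0},
    {"tx": -5, "ty": 0, "tz": 0, "turn": 0},
    {"tx": -5, "ty": 0, "tz": 0, "turn": 0},
    {"tx": -5, "ty": 0, "tz": 0, "turn": 0},
    {"tx": -5, "ty": 0, "tz": 0, "turn": 0}
  ]
}}

```text
time_s: 8.82
eef_pos: [571.6, -163.2, 11.3]
tcp_rot: [3.141, 0.0, -3.11]
force: [-1.9, -0.1, -0.4]
grip_width: 42.4
grasp_force: 0.7
```

```bash
python3 -c "
from h import *
to(586,-160,14)
d=snap('top','t6.png');cv2.imwrite('pics/c6.png',cv2.resize(cv2.imread('pics/t6.png')[140:260,350:470],None,fx=5,fy=5,interpolation=cv2.INTER_CUBIC))"
```

```text
t 8.8167 pos [ 571.6 -163.2   11.3] yaw -3.1103 F [-1.9 -0.1 -0.4] w 42.4 shift [-14.5   2.7  -2.7]
```

View pics/c6.png

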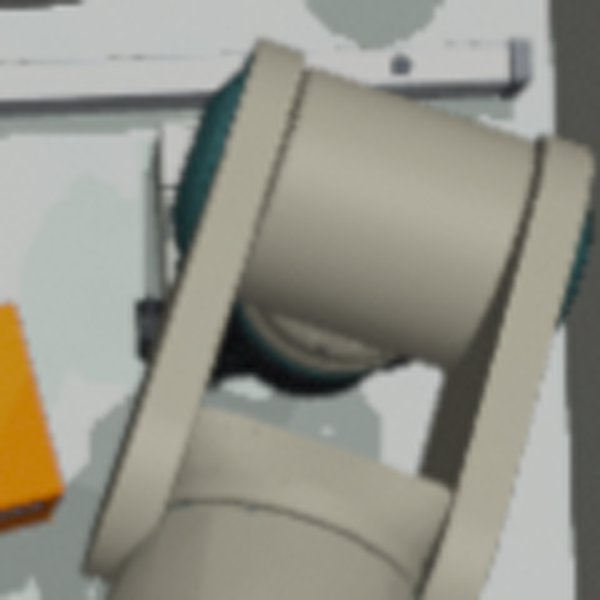

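The box is almost hidden by the arm, with its far left corner near (162,125) in the crop. That leaves about 13 mm to the rail, so I approach slowly.

{"method": "apply_moves", "body": {
  "increments": [
    {"tx": -3, "ty": 0, "tz": 0, "turn": 0},
    {"tx": -3, "ty": 0, "tz": 0, "turn": 0},
    {"tx": -2, "ty": 0, "tz": 0, "turn": 0},
    {"tx": -2, "ty": 0, "tz": 0, "turn": 0},
    {"tx": 0, "ty": 0, "tz": 0, "turn": 0}
  ]
}}

```text
time_s: 9.28
eef_pos: [581.5, -162.9, 11.4]
tcp_rot: [-3.142, 0.001, -3.11]
force: [-0.2, -0.5, 0.3]
grip_width: 42.6
grasp_force: 0.0
```

{"method": "apply_moves", "body": {
  "increments": [
    {"tx": -1, "ty": 0, "tz": 0, "turn": 0},
    {"tx": -1, "ty": 0, "tz": 0, "turn": 0},
    {"tx": 0, "ty": 0, "tz": 0, "turn": 0}
  ]
}}

```text
time_s: 9.53
eef_pos: [583.1, -162.9, 11.3]
tcp_rot: [3.142, 0.0, -3.11]
force: [-1.7, -0.2, 0.6]
grip_width: 42.5
grasp_force: 0.7
```

{"method": "apply_moves", "body": {
  "increments": [
    {"tx": -1, "ty": 0, "tz": 0, "turn": 0},
    {"tx": 0, "ty": 0, "tz": 0, "turn": 0}
  ]
}}

```text
time_s: 9.7
eef_pos: [584.2, -162.9, 11.3]
tcp_rot: [3.142, 0.0, -3.11]
force: [-2.1, 0.5, 1.1]
grip_width: 42.5
grasp_force: 0.9
```

{"method": "apply_moves", "body": {
  "increments": [
    {"tx": -1, "ty": 0, "tz": 0, "turn": 0},
    {"tx": 0, "ty": 0, "tz": 0, "turn": 0}
  ]
}}

```text
time_s: 9.87
eef_pos: [585.2, -162.8, 11.3]
tcp_rot: [3.142, 0.0, -3.11]
force: [-2.4, -2.0, 1.5]
grip_width: 42.8
grasp_force: 0.9
```

{"method": "apply_moves", "body": {
  "increments": [
    {"tx": -1, "ty": 0, "tz": 0, "turn": 0},
    {"tx": 0, "ty": 0, "tz": 0, "turn": 0}
  ]
}}

```text
time_s: 10.03
eef_pos: [586.2, -162.8, 11.3]
tcp_rot: [3.142, 0.0, -3.11]
force: [-1.8, 0.2, 1.5]
grip_width: 42.7
grasp_force: 0.9
```

{"method": "apply_moves", "body": {
  "increments": [
    {"tx": -1, "ty": 0, "tz": 0, "turn": 0},
    {"tx": 0, "ty": 0, "tz": 0, "turn": 0}
  ]
}}

```text
time_s: 10.2
eef_pos: [587.2, -162.7, 11.3]
tcp_rot: [3.142, 0.0, -3.11]
force: [-2.1, 0.2, 1.7]
grip_width: 42.6
grasp_force: 0.8
```

Still only sliding friction. I continue 1 mm at a time.

{"method": "apply_moves", "body": {
  "increments": [
    {"tx": -1, "ty": 0, "tz": 0, "turn": 0},
    {"tx": 0, "ty": 0, "tz": 0, "turn": 0}
  ]
}}

```text
time_s: 10.37
eef_pos: [588.2, -162.7, 11.3]
tcp_rot: [3.142, 0.0, -3.11]
force: [-1.6, -0.4, 1.5]
grip_width: 42.6
grasp_force: 0.8
```

{"method": "apply_moves", "body": {
  "increments": [
    {"tx": -1, "ty": 0, "tz": 0, "turn": 0},
    {"tx": 0, "ty": 0, "tz": 0, "turn": 0}
  ]
}}

```text
time_s: 10.53
eef_pos: [588.4, -162.8, 11.2]
tcp_rot: [3.141, -0.002, -3.11]
force: [-6.5, -0.2, 3.7]
grip_width: 42.4
grasp_force: 3.2
```

It has reached the rail. I press a little more to seat it flat, then back off.

{"method": "apply_moves", "body": {
  "increments": [
    {"tx": -1, "ty": 0, "tz": 0, "turn": 0},
    {"tx": -0.5, "ty": 0, "tz": 0, "turn": 0},
    {"tx": 0, "ty": 0, "tz": 0, "turn": 0}
  ]
}}

```text
time_s: 10.78
eef_pos: [588.6, -163.0, 11.1]
tcp_rot: [3.141, -0.005, -3.111]
force: [-14.0, -1.2, 7.4]
grip_width: 42.6
grasp_force: 7.1
```

{"method": "apply_moves", "body": {
  "increments": [
    {"tx": 1, "ty": 0, "tz": 0, "turn": 0},
    {"tx": 2, "ty": 0, "tz": 0, "turn": 0},
    {"tx": 8, "ty": 0, "tz": 0, "turn": 0},
    {"tx": 15, "ty": 0, "tz": 0, "turn": 0},
    {"tx": 20, "ty": 0, "tz": -10, "turn": 0}
  ]
}}

```text
time_s: 11.2
eef_pos: [543.8, -163.4, 19.4]
tcp_rot: [3.14, -0.002, -3.11]
force: [-0.5, 0.3, 0.3]
grip_width: 43.0
grasp_force: 0.0
```

{"method": "apply_moves", "body": {
  "increments": [
    {"tx": 25, "ty": 0, "tz": -30, "turn": 0},
    {"tx": 25, "ty": 0, "tz": -30, "turn": 0},
    {"tx": 25, "ty": 0, "tz": -35, "turn": 0},
    {"tx": 25, "ty": 0, "tz": -35, "turn": 0},
    {"tx": 25, "ty": 0, "tz": -35, "turn": 0}
  ]
}}

```text
time_s: 11.62
eef_pos: [420.9, -167.6, 184.5]
tcp_rot: [-3.141, 0.001, -3.11]
force: [-0.1, -1.4, 0.7]
grip_width: 42.4
grasp_force: 0.0
```

{"method": "apply_moves", "body": {
  "increments": [
    {"tx": 8, "ty": 20, "tz": -15, "turn": 0},
    {"tx": 0, "ty": 20, "tz": 0, "turn": 0},
    {"tx": 0, "ty": 20, "tz": 0, "turn": 0},
    {"tx": 0, "ty": 20, "tz": 0, "turn": 0},
    {"tx": 0, "ty": 0, "tz": 0, "turn": 0}
  ]
}}

```text
time_s: 12.03
eef_pos: [411.7, -85.8, 198.5]
tcp_rot: [3.141, 0.002, -3.108]
force: [-0.1, 0.1, -0.9]
grip_width: 42.7
grasp_force: 0.0
```

```bash
python3 -c "
from h import *
to(0,0,0)
d=snap('top','t7.png');cv2.imwrite('pics/c7.png',cv2.resize(cv2.imread('pics/t7.png')[140:340,215:465],None,fx=3,fy=3,interpolation=cv2.INTER_CUBIC))"
```

```text
t 12.0333 pos [411.7 -85.8 198.5] yaw -3.1077 F [-0.1  0.1 -0.9] w 42.7 shift [409.   99.6 197.6]
```

View pics/c7.png

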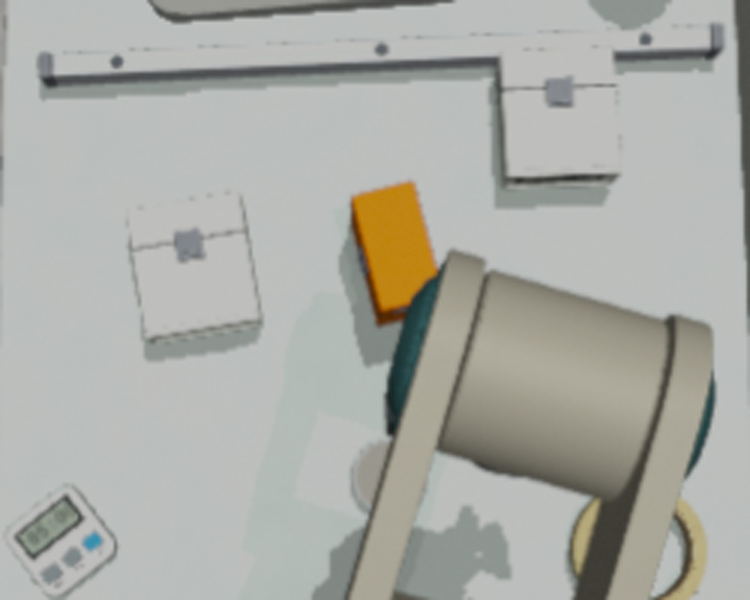

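The stamped box sits against the rail at about (558,115), and its near edge runs parallel to the rail within about 0.004 rad. The plain box lies clear at (195,265), and the bystanders and the orange box have not moved.

```bash
python3 -c "
from bench import arm
print(arm.hand_in())"
```

```text
the job is handed in; nothing more can be done
None
```

Both boxes were pushed onto their backs, then the stamped one (on the right) was slid until its lid end met the rail; the plain one lies clear, nothing else was moved, and the job was handed in at about 12 s.

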